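# Hang the second rinse basket on the drip hook

### The job

One small rectangular rinse basket already hangs on the drip stand's hook arm. Hang the other rectangular basket, the one standing on the bench, on the same arm, between the first basket and the upturned end, and let go so that it hangs still and straight, without knocking the first one off. Leave the round pot standing where it is.

Things in the scene. Friction and masses are not known exactly. Their poses are not given: they have to be found in the camera images.
- basket_grip (a point): Loose steel basket on the bench, 0.2 kg: tray 46 x 64 x 36 mm (its x, y, z), rigid 6 mm wire bail in its y-z plane: legs at y -30/+30 mm, inverted V, underside of peak 109 mm up, open along x. On the peak a black upright grip 14 x 16 x 50 mm; this point is its centre, where to grasp, 137 mm above the underside; hung, it is 33.5 mm above the arm's centre line and the V centres itself. z up.
- first_grip (a point): The identical loose basket that already hangs on the hook arm near the post: centre of its grip, same shape and axes; its x lies along the arm, where its tray reaches 23 mm either way.
- roundpot_grip (a point): A bystander on the bench, to be left alone: round steel pot 66 mm across, 36 mm high, with the same bail and grip as the baskets; centre of its grip, 137 mm above its underside.
- hook_arm (a point): Point on the centre line of the fixed stand's level hook arm, a 10 mm round bar 165 mm above the bench. Its x runs along the arm to the post (axis at +120 mm, its top 12 mm above the arm), z up; -x faces the robot roughly. First basket near +75 mm. At -45 mm the end turns up to 23 mm above the centre line: a bail must pass over it. Foot plate 12 mm high from x = +75 mm on.
There are look-alikes about, which are no part of the job. Leave any orange or purple look-alike of the part that bears basket_grip alone. Leave any turquoise look-alike of the part that bears roundpot_grip alone.

How it is judged:
At the end, for the whole second after the job is handed in: The basket hangs still on the arm between first basket and upturned end: grip centre -42 to +55 mm along the arm, within 15 mm sideways, 26-42 mm above its centre line, upright within 11 deg, its x within 26 deg of the arm. The first still hangs, within 14 deg. Pot within 30 mm of its start (x of basket_grip in the frame of hook_arm between -0.042 and 0.055 m and y of basket_grip in the frame of hook_arm between -0.015 and 0.015 m and z of basket_grip in the frame of hook_arm between 0.026 and 0.042 m and angle between each of basket_grip, roundpot_grip's own z axis and vertical below 0.2 rad and angle between the x axis of basket_grip and the x axis of hook_arm, either way round below 0.45 rad and linear speed of basket below 0.03 m/s and angular speed of basket below 0.4 rad/s and x of first_grip in the frame of hook_arm between 0.03 and 0.115 m and y of first_grip in the frame of hook_arm between -0.015 and 0.015 m and z of first_grip in the frame of hook_arm between 0.026 and 0.042 m and angle between first_grip's own z axis and vertical below 0.25 rad and distance of roundpot_grip from where it was at the start of the episode below 0.03 m); the robot touches nothing.
It fails at once if the first basket is knocked off the hook arm (z of first_grip in the frame of hook_arm below 0 m).
It fails at once if the first basket is lifted off or thrown over the end (x of first_grip in the frame of hook_arm below 0 m or z of first_grip in the frame of hook_arm above 0.07 m).
It fails at once if the round pot is moved or tipped (distance of roundpot_grip from where it was at the start of the episode above 0.04 m or angle between roundpot_grip's own z axis and vertical above 0.4 rad).
It also fails if it takes over 43 s, if anything falls off the work surface, if the arm or the gripper's body presses on something with over 40 N, if the wrist force passes 120 N, or if a joint passes its speed limit or range.

### The arm

A 6-joint arm with a two-finger parallel gripper is mounted at the origin on the work surface. World frame = base frame: x ahead of the robot, y to its left, z up, the work surface at z = 0. Lengths are in m, angles in rad, forces in N, time in s.
With the tool pointing down it reaches from about 0.35 to 0.975 m from the base axis. Payload 4.9 kg.
Tool frame: the origin (TCP) lies between the finger pads; the fingertips stand 25 mm ahead of it and the grasp point (between the pads) lies 6 mm ahead of it; z points along the fingers, y is the line along which they close (so a half turn about z gives the same grasp; the last joint's range is limited). The gripper opens to 85 mm and grips with 20 to 120 N. Pads are 22 mm wide; open, the fingers measure 114 mm over their backs; the gripper's body (76 mm by 85 mm) begins 54 mm behind the grasp point. The pads swing forward as they close: fully open they stand 13 mm farther back than shut.
Start: joints at [-1.233, 0.053, 1.613, -0, 1.476, -0.119], TCP at [0.276, -0.561, 0.256] pointing down, gripper open.
Joint ranges: [-3.01, 3.01], [-1.01, 2.22], [0.06, 2.58], [-1.02, 4.17], [0.09, 2.62], [-3.14, 3.14]. Speed limits (rad/s): [2.57, 2.57, 3.14, 3.14, 3.14, 3.14].

### API

Orientations are given as [roll, pitch, yaw] about the fixed x, y, z axes, in that order (R = Rz(yaw) Ry(pitch) Rx(roll)).
In Python, from workcell import arm gives the robot as it stands. The module is installed in compiled form; this text tells all that it offers.
- The arm moves only by the tool servo_tool, never from a script. Its argument "deltas" is a list of rows, each a list of 4 numbers: the shift along the tool's x, y, z in units of 60 mm (1.0 is 60 mm), then the turn about the tool's z in units of 6 degrees (1.0 is 6 degrees). A call has 1 to 20 rows; each row is the pose to reach, as a shift and turn from the pose commanded when the call began, along the tool's axes at that moment; what a row does not reach only later rows make up. A row lasts 1/8 s, in which the tool goes at most 62.5 mm and 10.7 degrees, less where a joint would pass 70% of its speed; a pose out of reach is approached as far as the arm can. A call with a gripper value outside its range is refused whole. "grip" is the opening, from 0 (shut) to 1 (fully open), set as the call begins (left out, the last holds). The fingers move at their own pace and stop on an object; "force" is the grip in N (left out, the last holds). Time passes only in rows, so rows that repeat a pose let the fingers close. It gives the time, the measured TCP pose, the force, the opening and the grip force at its end, in the units of the state.
- arm.get_obs(): the state, without advancing time (a new reading comes with each control period).
- arm.read_camera(name): name is "side" or "top" or "wrist"; returns a dict with "pixels" (420x560x3 uint8, red, green, blue), "range_z" (420x560 float32, m along the optical axis (not along the pixel's ray), 0 where there is no reading), "intrinsics" (3x3 intrinsics, pixels), "pose" (4x4, takes a point from camera to world coordinates); the wrist camera has in their place "tool_from_camera" (4x4, takes a point from camera to tool coordinates, whose origin is the TCP and whose axes are the flange's). Camera axes: x right, y up, looking along -z (the intrinsics and any distortion apply to the point x, -y, -z); pixel columns grow to the right and rows downward; lengths in m; the calibration is good to about 2 mm. A picture is of the moment at which its call begins: read the wrist's pose just before it.
- arm.sign_off(): hands the job in; it is judged then, once.
The state is a dict: "t": time; "joint_positions": joint angles; "qd": joint speeds; "effort": joint torques, N m; "position": TCP position; "orientation": TCP orientation; "contact_force": force on the tool from outside, world axes, zero at the start; "torque": the same for the moment, N m; "finger_gap": finger opening in m; "finger_force": force on a finger pad.
Only numpy, scipy, OpenCV 4.12 (cv2) and the standard library are available. Lean on these libraries where they do the work, as an engineer would, in place of code of your own. Each camera call takes 0.05 s, during which the arm holds its last target. There are 200 camera calls.

## Working session

There is one attempt and no reset: what is moved stays moved. The work goes in short steps, Python scripts to look and compute and a tool call to move; the robot and the scene stay as the last step left them, time stands still between calls to the robot, and variables do not carry over. Pictures are saved under pics/ and viewed, at most 10 in all, crops included, and the job is handed in when it is done.

Besides the shell and the picture viewer there is one more tool, called after "Request:" as a command line: name --pt "numbers of a row" for each row, then --argument value for the rest. servo_tool: Moves the arm, as the interface text tells. Its arguments: {"type":"object","properties":{"deltas":{"type":"array","items":{"type":"array","items":{"type":"number"}}},"grip":{"type":"number"},"force":{"type":"number"}},"required":["deltas"]}

```bash
mkdir -p pics; cat > h.py <<'E'
import numpy as np,cv2
from workcell import arm
def snap(n):
    c=arm.read_camera(n); np.savez(f'{n}.npz',**{k:v for k,v in c.items()}); return c
def world(c,u,v,z=None):
    K=c['intrinsics'];z=c['range_z'][int(v),int(u)] if z is None else z
    p=np.array([(u-K[0,2])/K[0,0]*z,-(v-K[1,2])/K[1,1]*z,-z,1]);return (c['pose']@p)[:3]
E
python3 - <<'E'
from h import *
for n in('side','top'):
    c=snap(n);cv2.imwrite(f'pics/{n}0.png',cv2.resize(c['pixels'][:,:,::-1],(800,600),interpolation=cv2.INTER_CUBIC));print(n,c['intrinsics'].tolist(),np.round(c['pose'],3).tolist(),c.keys())
print(arm.get_obs())
E
```

```text
side [[493.6800136483183, 0.0, 281.70541102134166], [0.0, 493.6800136483183, 217.91202033613266], [0.0, 0.0, 1.0]] [[-0.918, 0.224, -0.326, 0.141], [-0.395, -0.484, 0.781, 0.891], [0.017, 0.846, 0.532, 0.757], [0.0, 0.0, 0.0, 1.0]] dict_keys(['pixels', 'range_z', 'intrinsics', 'pose'])
top [[420.79668048438697, 0.0, 278.9681671779283], [0.0, 420.79668048438697, 211.3812756683815], [0.0, 0.0, 1.0]] [[0.021, 0.981, -0.191, 0.366], [-0.999, 0.026, 0.023, -0.032], [0.028, 0.19, 0.981, 0.964], [0.0, 0.0, 0.0, 1.0]] dict_keys(['pixels', 'range_z', 'intrinsics', 'pose'])
{'t': 0.1, 'joint_positions': array([-1.23300583e+00,  5.33363469e-02,  1.61416584e+00,  1.04075061e-05,
        1.47601811e+00, -1.19011083e-01]), 'qd': array([-0.00028512, -0.00057359, -0.00357953, -0.00162738, -0.00089074,
       -0.00111581]), 'effort': array([-9.43348714e-04, -3.94901955e+01, -3.71362531e+01, -2.04887519e-04,
        3.93845068e-03, -2.52885252e-05]), 'position': array([ 0.27549639, -0.56042066,  0.25515224]), 'orientation': array([-3.13967988e+00, -2.39154652e-04,  4.56800355e-01]), 'contact_force': array([ 0.66178494, -0.18680701, -0.90164096]), 'torque': array([-0.02977474, -0.02411577,  0.0330864 ]), 'finger_force': 0.0, 'finger_gap': 0.08553225131823847}
```

View pics/side0.png

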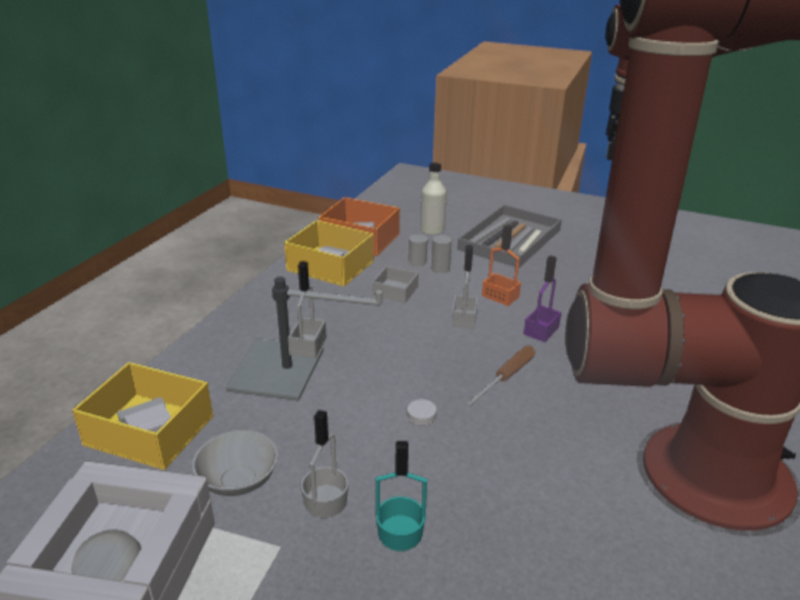

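View pics/top0.png

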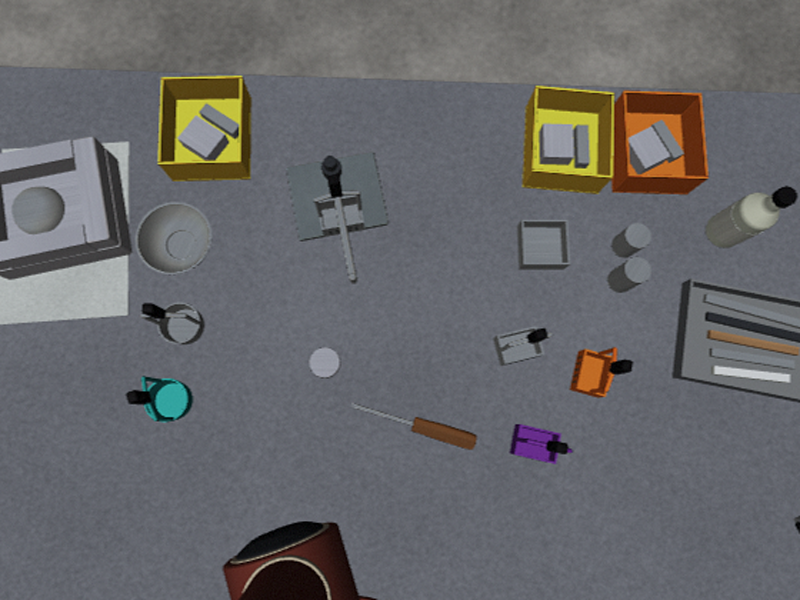

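Side view: the loose grey basket's grip is at about (468,258). The hook arm runs from (288,292) to (380,297), with the first grip at (304,276). Top view: the basket's grip is at (538,335), and the arm runs from (338,195) to (352,278). Next I'll enlarge these areas.

```bash
python3 - <<'E'
import numpy as np,cv2
out=[]
for n,u,v in(('side',230,212),('side',326,200),('top',236,165),('top',365,240)):
    c=np.load(n+'.npz');w,hh=50,37
    out.append(cv2.resize(c['pixels'][v-hh:v+hh,u-w:u+w,::-1],(400,296),interpolation=cv2.INTER_CUBIC))
cv2.imwrite('pics/crop1.png',np.vstack([np.hstack(out[:2]),np.hstack(out[2:])]))
from h import world
for n,(u0,u1,v0,v1) in(('side',(300,350,160,235)),('top',(340,390,220,260))):
    c=np.load(n+'.npz');P=[world(c,u+0.0,v) for v in range(v0,v1) for u in range(u0,u1)if c['range_z'][v,u]>0]
    px=[c['pixels'][v,u].max() for v in range(v0,v1) for u in range(u0,u1)if c['range_z'][v,u]>0]
    P=np.array(P);px=np.array(px);m=(P[:,2]>.11)&(P[:,2]<.18)&(px<60)
    print(n,m.sum(),P[m].mean(0),P[m].min(0),P[m].max(0))
    m=(P[:,2]>.02)&(P[:,2]<.05);q=P[m];print(m.sum(),q.min(0),q.max(0))
    if n=='top': print(cv2.minAreaRect((q[:,:2]*1000).astype(np.float32)))
E
```

```text
side 68 [ 0.48168286 -0.23798314  0.14235776] [ 0.47622459 -0.24476289  0.11693175] [ 0.48763778 -0.23171877  0.16353103]
569 [ 0.43935012 -0.59903257  0.02001771] [ 0.61900712 -0.20396175  0.04999575]
top 97 [ 0.48279736 -0.24121897  0.15291513] [ 0.47639695 -0.25158289  0.12197109] [ 0.49088212 -0.23524805  0.16508728]
187 [ 0.45498652 -0.27919643  0.02044872] [ 0.51452286 -0.20720046  0.04549733]
((484.3125915527344, -243.58401489257812), (46.54623794555664, 65.3323745727539), 15.536794662475586)
```

View pics/crop1.png

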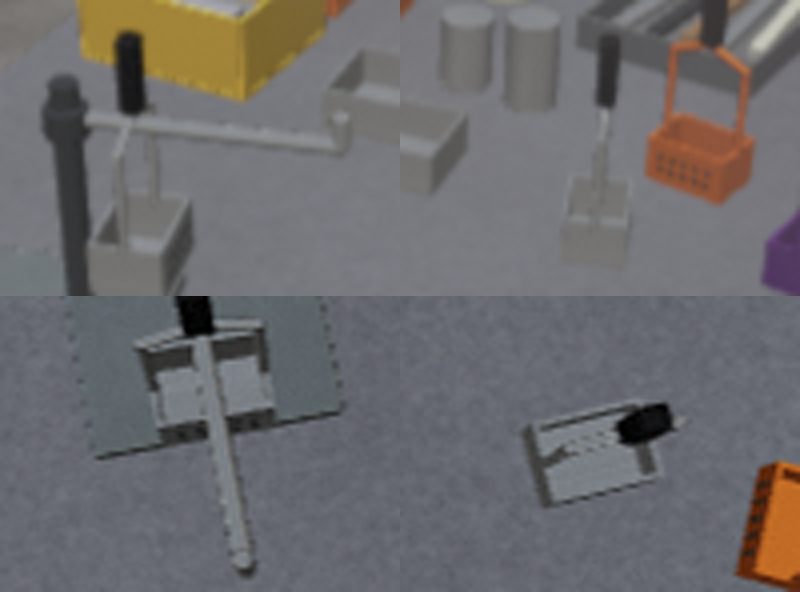

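The crop shows the basket with its bail plane along the long tray axis, and the hook arm with its upturned tip at side crop (342,118) and top crop (242,565). The basket's axes and position are measured. Next is the hook arm line and the first grip from both depth views.

```bash
python3 - <<'E'
from h import *
for n,(u0,u1,v0,v1) in(('side',(190,272,180,215)),('top',(215,260,110,205))):
    c=np.load(n+'.npz');I=[(u,v) for v in range(v0,v1) for u in range(u0,u1)if c['range_z'][v,u]>0]
    P=np.array([world(c,u,v) for u,v in I]);px=np.array([c['pixels'][v,u].max() for u,v in I])
    m=(P[:,2]>.155)&(P[:,2]<.176)&(px>85);q=P[m]
    vx,vy,x0,y0=cv2.fitLine((q[:,:2]*1000).astype(np.float32),cv2.DIST_HUBER,0,.01,.01).ravel()
    d=np.array([vx,vy])*np.sign(vx);s=(q[:,:2]*1000-[x0,y0])@d
    a=np.array([x0,y0]);print(n,m.sum(),'yaw',np.degrees(np.arctan2(d[1],d[0])),'ends',a+d*s.min(),a+d*s.max(),'z',np.percentile(q[:,2],[5,50,95]))
    m=(P[:,2]>.176)&(px<60);print('dark',m.sum(),[np.round(np.median(P[k],0),3) for k in (m&(P[:,0]<.74),) if k.any()])
    m=(P[:,2]>.176)&(px>=85);print('tip',m.sum(),np.round(P[m].mean(0),3),P[m].max(0))
    m=(P[:,2]>.15)&(px<60)
    if m.any():
        Q=P[m];print('darkx',np.histogram(Q[:,0],np.arange(.6,.8,.01)),np.round(Q[:,2].max(),3))
s,t=np.load('side.npz'),np.load('top.npz')
def Pm(c): 
    T=np.linalg.inv(c['pose']);return c['intrinsics']@np.diag([1,-1,-1])@T[:3]
def tri(a,b):
    X=cv2.triangulatePoints(Pm(s),Pm(t),np.array(a,float).reshape(2,1),np.array(b,float).reshape(2,1)).ravel();return np.round(X[:3]/X[3],4)
print('tip',tri((265.3,203.5),(246.5,195)),'grip top',tri((331.7,184),(381,233)),'grip mid',tri((327.5,180.5),(376.5,234)))
E
```

```text
side 315 yaw 13.32474 ends [546.74933415  13.68299231] [723.52103693  55.55065728] z [0.16172856 0.16777092 0.17196603]
dark 133 [array([0.668, 0.046, 0.195])]
tip 49 [0.624 0.03  0.195] [0.7200959  0.0542077  0.22489763]
darkx (array([ 0,  0,  0,  0,  0,  0, 77, 36,  0,  7, 55, 19,  0,  0,  0,  0,  0,
        0,  0,  0]), array([0.6 , 0.61, 0.62, 0.63, 0.64, 0.65, 0.66, 0.67, 0.68, 0.69, 0.7 ,
       0.71, 0.72, 0.73, 0.74, 0.75, 0.76, 0.77, 0.78, 0.79, 0.8 ])) 0.223
top 343 yaw 13.556316 ends [547.34349575  11.00014042] [719.83016845  52.58987631] z [0.16522918 0.16965772 0.17265488]
dark 200 [array([0.672, 0.042, 0.192])]
tip 24 [0.572 0.019 0.187] [0.71754431 0.0557057  0.19842475]
darkx (array([ 0,  0,  0,  0,  0,  0, 91, 38,  0,  7, 96, 44,  2,  0,  0,  0,  0,
        0,  0,  0]), array([0.6 , 0.61, 0.62, 0.63, 0.64, 0.65, 0.66, 0.67, 0.68, 0.69, 0.7 ,
       0.71, 0.72, 0.73, 0.74, 0.75, 0.76, 0.77, 0.78, 0.79, 0.8 ])) 0.227
tip [0.5488 0.0118 0.1854] grip top [ 0.4833 -0.2634  0.118 ] grip mid [ 0.4858 -0.2483  0.1344]
```

Request:
servo_tool --pt "0.3 -0.2 0 0.1" --pt "0.9 -0.55 0 0.3" --pt "1.7 -1.0 0 0.6" --pt "2.5 -1.5 0 0.9" --pt "3.3 -2.0 0 1.2" --pt "4.1 -2.45 0 1.5" --pt "4.8 -2.85 0 1.7" --pt "5.25 -3.1 0 1.78" --pt "5.45 -3.23 0 1.78" --pt "5.45 -3.23 0 1.78" --pt "5.45 -3.23 0 1.78" --grip 0.6

```text
t: 1.48
position: [0.4831, -0.2436, 0.2561]
orientation: [3.142, 0.001, 0.269]
contact_force: [0.0, -0.6, 0.5]
finger_gap: 0.0513
finger_force: 0.0
```

```bash
python3 - <<'E'
from h import *
from scipy.spatial.transform import Rotation as R
o=arm.get_obs();c=snap('wrist');T=np.eye(4);T[:3,:3]=R.from_euler('xyz',o['orientation']).as_matrix();T[:3,3]=o['position']
c['pose']=T@c['tool_from_camera'];print(o['position'],np.degrees(o['orientation']),o['finger_gap'])
cv2.imwrite('pics/w1.png',c['pixels'][:,:,::-1])
z=c['range_z'];vv,uu=np.nonzero(z>0);K=c['intrinsics'];zz=z[vv,uu]
P=(c['pose']@np.array([(uu-K[0,2])/K[0,0]*zz,-(vv-K[1,2])/K[1,1]*zz,-zz,zz*0+1]))[:3].T
px=c['pixels'][vv,uu].max(1);near=np.hypot(P[:,0]-.484,P[:,1]+.243)<.05
m=near&(P[:,2]>.155)&(P[:,2]<.168)&(px<70);q=P[m]
if m.sum()>5:print('griptop',m.sum(),q.mean(0),q.min(0),q.max(0),cv2.minAreaRect((q[:,:2]*1000).astype(np.float32)))
m=near&(P[:,2]>.033)&(P[:,2]<.04);q=P[m];print('rim',m.sum(),cv2.minAreaRect((q[:,:2]*1000).astype(np.float32)))
E
```

```text
[ 0.48313828 -0.24359939  0.25613882] [1.79995335e+02 3.09018974e-02 1.54301481e+01] 0.05133494472283943
griptop 471 [ 0.48743882 -0.24507447  0.16239171] [ 0.4789926  -0.25376512  0.15509035] [ 0.49410212 -0.23693317  0.16482589] ((486.44476318359375, -245.48577880859375), (13.244682312011719, 15.057943344116211), 15.781465530395508)
rim 370 ((486.35107421875, -245.66064453125), (45.74238586425781, 63.87333297729492), 15.566373825073242)
```

View pics/w1.png

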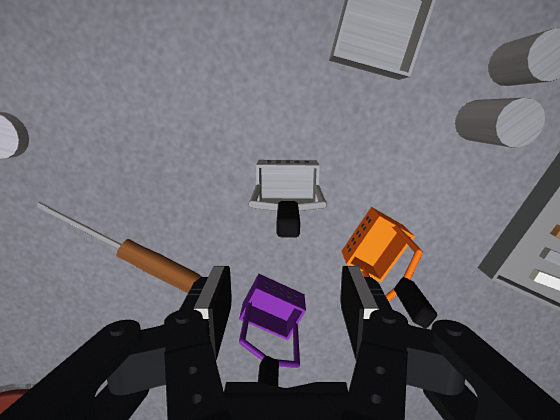

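The wrist view shows the grip at (288,218), with the purple basket at (275,310) and the orange at (380,245). Both are clear of the fingers. The refined grip centre is (0.4864,-0.2456).

Request:
servo_tool --pt "0.045 0.045 0.1 0" --pt "0.045 0.045 0.4 0" --pt "0.045 0.045 0.8 0" --pt "0.045 0.045 1.2 0" --pt "0.045 0.045 1.55 0" --pt "0.045 0.045 1.8 0" --pt "0.045 0.045 1.88 0" --pt "0.045 0.045 1.88 0" --pt "0.045 0.045 1.88 0"

```text
t: 2.65
position: [0.4875, -0.245, 0.1445]
orientation: [3.14, -0.001, 0.27]
contact_force: [-0.3, -0.2, 0.4]
finger_gap: 0.0512
finger_force: 0.0
```

Request:
servo_tool --pt "0 0 0 0" --pt "0 0 0 0" --pt "0 0 0 0" --pt "0 0 0 0" --pt "0 0 0 0" --pt "0 0 0 0" --grip 0 --force 50

```text
t: 3.4
position: [0.4872, -0.2447, 0.1441]
orientation: [3.141, -0.001, 0.27]
contact_force: [-1.1, 2.0, 5.4]
finger_gap: 0.0154
finger_force: 49.6
```

Request:
servo_tool --pt "0 0 -0.15 0" --pt "0 0 -0.5 0" --pt "0 0 -0.9 0" --pt "0 0 -1.3 0" --pt "0 -0.1 -1.55 0" --pt "0.1 -0.4 -1.6 0.1" --pt "0.2 -0.8 -1.6 0.2" --pt "0.3 -1.3 -1.6 0.35" --pt "0.4 -1.8 -1.6 0.35" --pt "0.5 -2.3 -1.6 0.35" --pt "0.6 -2.8 -1.6 0.35" --pt "0.7 -3.3 -1.6 0.35" --pt "0.75 -3.65 -1.6 0.35" --pt "0.77 -3.85 -1.6 0.35" --pt "0.77 -3.9 -1.6 0.35" --pt "0.77 -3.9 -1.6 0.35" --pt "0.77 -3.9 -1.6 0.35"

```text
t: 5.52
position: [0.4691, -0.0074, 0.2395]
orientation: [3.141, 0.0, 0.233]
contact_force: [0.6, 0.1, -2.2]
finger_gap: 0.0155
finger_force: 48.9
```

```bash
python3 - <<'E'
from h import *
from scipy.spatial.transform import Rotation as R
o=arm.get_obs();c=snap('wrist');T=np.eye(4);T[:3,:3]=R.from_euler('xyz',o['orientation']).as_matrix();T[:3,3]=o['position']
c['pose']=T@c['tool_from_camera'];print(o['position'],np.degrees(o['orientation']),o['finger_gap'])
s=snap('side')
cv2.imwrite('pics/ws2.png',np.vstack([c['pixels'][100:,:,::-1][:280],cv2.resize(s['pixels'][150:290,140:420,::-1],(560,280))]))
z=c['range_z'];vv,uu=np.nonzero(z>0);K=c['intrinsics'];zz=z[vv,uu]
P=(c['pose']@np.array([(uu-K[0,2])/K[0,0]*zz,-(vv-K[1,2])/K[1,1]*zz,-zz,zz*0+1]))[:3].T
px=c['pixels'][vv,uu].max(1)
reg=(P[:,0]>.53)&(P[:,0]<.74)&(abs(P[:,1]-.03)<.04)
m=reg&(P[:,2]>.158)&(P[:,2]<.174)&(px>85);q=P[m]
vx,vy,x0,y0=cv2.fitLine((q[:,:2]*1000).astype(np.float32),cv2.DIST_HUBER,0,.01,.01).ravel()
d=np.array([vx,vy])*np.sign(vx);a=np.array([x0,y0]);ss=(q[:,:2]*1000-a)@d
print('arm',m.sum(),np.degrees(np.arctan2(d[1],d[0])),a+d*ss.min(),a+d*ss.max(),np.percentile(q[:,2],95))
m=reg&(P[:,2]>.18)&(px>85)&(P[:,0]<.58);print('tip',m.sum(),P[m].mean(0),P[m].min(0),P[m].max(0))
m=reg&(P[:,2]>.215)&(px<70)&(P[:,0]<.69);print('first',m.sum(),P[m].mean(0),P[m].max(0))
E
```

```text
[ 0.46907205 -0.00736895  0.23947984] [1.79987593e+02 8.27277071e-03 1.33424897e+01] 0.01552421755824736
arm 1572 13.435369 [547.69681468  10.14195889] [595.74076936  21.61898854] 0.17233005604874638
tip 321 [0.55251513 0.0117277  0.18799831] [0.54757753 0.00657405 0.18186681] [0.55737233 0.01636145 0.19099268]<stdin>:16: RuntimeWarning: Mean of empty slice.
  ret = um.true_divide(
Traceback (most recent call last):
ValueError: zero-size array to reduction operation maximum which has no identity
```

View pics/ws2.png

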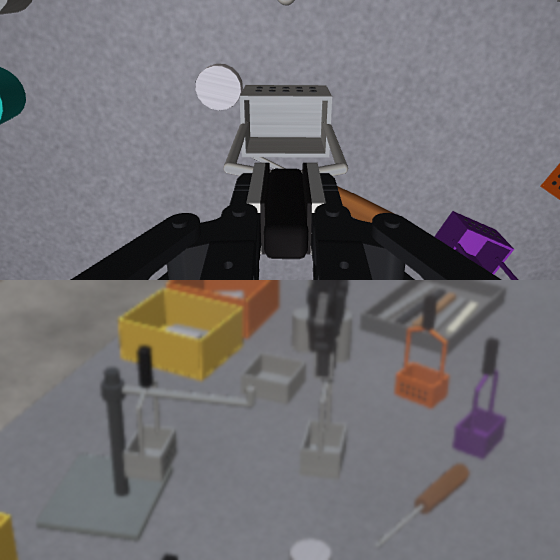

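The basket hangs straight in the gripper. The tip is at (0.5525,0.0115), with its top at z 0.188. The bail clears it by about 16 mm, so I'll go in along the arm.

Request:
servo_tool --pt "0.08 0.015 0 0" --pt "0.25 0.015 0 0" --pt "0.5 0.015 0 0" --pt "0.75 0.015 0 0" --pt "1.0 0.015 0 0" --pt "1.25 0.015 0 0" --pt "1.5 0.015 0 0" --pt "1.75 0.015 0 0" --pt "1.95 0.015 0 0" --pt "2.1 0.015 0 0" --pt "2.17 0.015 0 0" --pt "2.2 0.015 0 0" --pt "2.2 0.015 0 0" --pt "2.2 0.015 0 0"

```text
t: 7.38
position: [0.5974, 0.0229, 0.2395]
orientation: [3.142, 0.0, 0.234]
contact_force: [0.3, 0.0, -1.3]
finger_gap: 0.0151
finger_force: 48.9
```

Request:
servo_tool --pt "0 0 0.05 0" --pt "0 0 0.15 0" --pt "0 0 0.25 0" --pt "0 0 0.35 0" --pt "0 0 0.43 0" --pt "0 0 0.48 0" --pt "0 0 0.5 0" --pt "0 0 0.5 0" --pt "0 0 0.5 0"

```text
t: 8.5
position: [0.5978, 0.0229, 0.2098]
orientation: [3.141, -0.001, 0.234]
contact_force: [0.5, 0.4, -1.8]
finger_gap: 0.0152
finger_force: 48.9
```

```bash
python3 - <<'E'
from h import *
s=snap('side');t=snap('top')
cv2.imwrite('pics/s3.png',np.hstack([cv2.resize(s['pixels'][160:270,180:290,::-1],(400,400),interpolation=2),cv2.resize(t['pixels'][100:210,180:290,::-1],(400,400),interpolation=2)]))
E
```

```text
(no output)
```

View pics/s3.png

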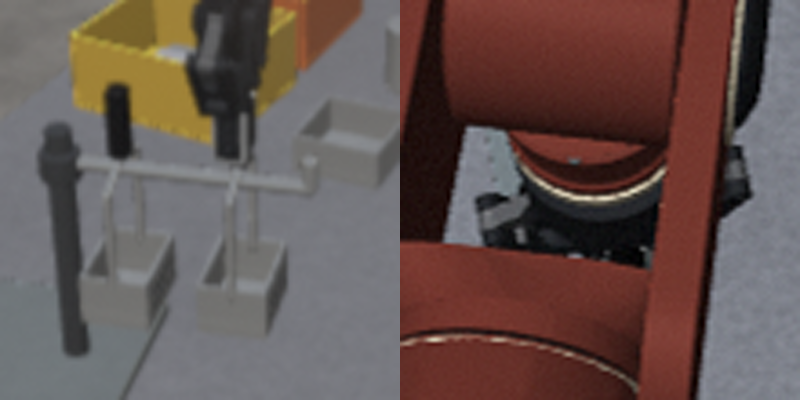

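The side crop shows the arm inside the second bail, with clear space to the first basket. Now the last few millimetres down.

Request:
servo_tool --pt "0 0 0.015 0" --pt "0 0 0.03 0" --pt "0 0 0.045 0" --pt "0 0 0.055 0" --pt "0 0 0.055 0"

```text
t: 9.22
position: [0.5976, 0.0229, 0.2061]
orientation: [-3.142, 0.0, 0.234]
contact_force: [0.2, 0.2, -2.3]
finger_gap: 0.0156
finger_force: 48.9
```

Request:
servo_tool --pt "0 0 0.01 0" --pt "0 0 0.02 0" --pt "0 0 0.02 0" --pt "0 0 0.02 0"

```text
t: 9.72
position: [0.5978, 0.0229, 0.2055]
orientation: [3.141, -0.001, 0.234]
contact_force: [-0.1, 0.1, 1.4]
finger_gap: 0.0155
finger_force: 49.1
```

It has touched down: the wrist force swung from -2.3 to +1.4 N. Release.

Request:
servo_tool --pt "0 0 0 0" --pt "0 0 0 0" --pt "0 0 0 0" --pt "0 0 0 0" --pt "0 0 0 0" --pt "0 0 0 0" --grip 0.5 --force 20

```text
t: 10.48
position: [0.5976, 0.0229, 0.205]
orientation: [-3.142, -0.0, 0.234]
contact_force: [-0.3, -0.4, 0.0]
finger_gap: 0.0427
finger_force: 0.0
```

Request:
servo_tool --pt "0 0 -0.1 0" --pt "0 0 -0.3 0" --pt "0 0 -0.6 0" --pt "0 0 -1.0 0" --pt "0 0 -1.5 0" --pt "0 0 -2.0 0" --pt "-0.5 0 -2.2 0" --pt "-1 0 -2.2 0" --pt "-1.5 0 -2.2 0" --pt "-2 0 -2.2 0" --pt "-2.2 0 -2.2 0" --pt "-2.2 0 -2.2 0" --pt "-2.2 0 -2.2 0"

```text
t: 12.1
position: [0.4698, -0.0076, 0.3374]
orientation: [3.142, -0.001, 0.234]
contact_force: [0.3, -0.1, -0.1]
finger_gap: 0.0429
finger_force: 0.0
```

```bash
python3 - <<'E'
from h import *
s=snap('side');t=snap('top')
cv2.imwrite('pics/s4.png',np.hstack([cv2.resize(s['pixels'][160:270,180:290,::-1],(400,400),interpolation=2),cv2.resize(t['pixels'][100:210,180:290,::-1],(400,400),interpolation=2)]))
c=s;I=[(u,v) for v in range(165,230) for u in range(190,272)if c['range_z'][v,u]>0]
P=np.array([world(c,u,v) for u,v in I]);px=np.array([c['pixels'][v,u].max() for u,v in I])
d=np.array([.9728,.2317]);n=np.array([-.2317,.9728]);q=P[:,:2]-[.5963,.0219];a=q@d;b=q@n
for lo,hi in((-.04,.05),(.05,.1)):
    m=(a>lo)&(a<hi)&(abs(b)<.02)&(px<60)&(P[:,2]>.17)&(P[:,2]<.235)
    if m.any():
        for w,k in(('all',m),('top',m&(P[:,2]>.21)),('bot',m&(P[:,2]<.19))):print(w,k.sum(),np.round([a[k].mean(),b[k].mean(),P[k,2].min(),P[k,2].max()],4))
E
```

```text
all 117 [-0.0034  0.0068  0.1764  0.224 ]
top 39 [-0.0035  0.0063  0.21    0.224 ]
bot 31 [-0.0032  0.0072  0.1764  0.1899]
all 116 [0.0751 0.0056 0.1738 0.2251]
top 36 [0.0753 0.0053 0.2103 0.2251]
bot 33 [0.0753 0.0053 0.1738 0.1897]
```

View pics/s4.png

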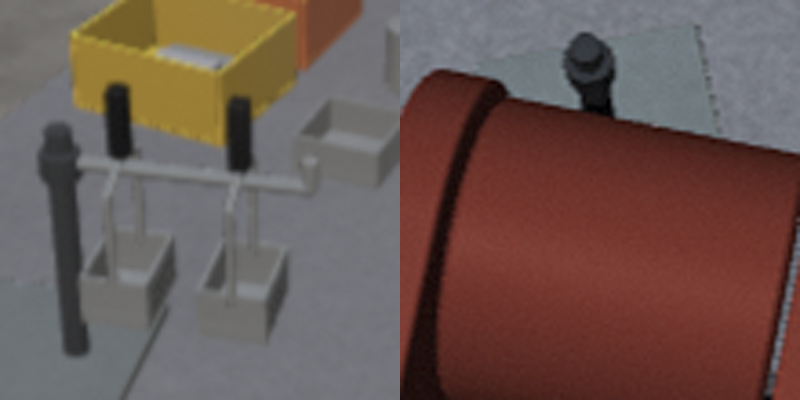

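Both baskets hang upright. The second is at about -3 mm along the arm with its grip top at the same height as the first's, and the arm is clear. A short wait to let it settle, then hand in.

Request:
servo_tool --pt "0 0 0 0" --pt "0 0 0 0" --pt "0 0 0 0" --pt "0 0 0 0" --pt "0 0 0 0" --pt "0 0 0 0" --pt "0 0 0 0" --pt "0 0 0 0"

```text
t: 13.2
position: [0.4692, -0.0077, 0.337]
orientation: [-3.142, -0.0, 0.234]
contact_force: [0.4, 1.2, 0.5]
finger_gap: 0.0427
finger_force: 0.0
```

```bash
python3 -c "
from workcell import arm
print(arm.sign_off())"
```

```text
the job is handed in; nothing more can be done
None
```

The job is handed in at about 13 s, with no verdict returned: the second basket hangs upright on the arm about 3 mm short of the hook_arm point (toward the upturned end), the first still hangs at about +75 mm, the pot was never approached, and the gripper is clear.

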